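Move the wax pot to keep-warm and take its temperature

TASK

Slide the lidded wax pot across the hob, without lifting it, from the red-ringed zone until its base stands inside the white-ringed keep-warm zone, and let go of it. Then draw the probe thermometer out of its wooden block and lower its stem upright through the brass guide in the pot's lid, never touching the pot with the probe, until the orange band on the stem is level with the top of the guide. Finish still holding the probe there, steady and centred in the hole (do not put it down), and leave the carved figure, the tin and the tea glass standing where they are.

Things in the scene. Friction and masses are not known exactly. Their poses are not given: they have to be found in the camera images.
- hob: fixed two-zone table hob with a flat black glass top, 270 mm (its x) by 460 mm (its y), 45 mm high; two knobs on the front face (-x). Origin: centre of the underside, on the bench. The two zones' centres lie on its y axis, 110 mm either side of the middle; which is left or right varies
- zone_hot: red printed ring on the glass, 160 mm inside diameter, 168 mm outside, flush with the glass: the cooking zone where the pot stands at first. Origin: its centre, on the glass surface (45 mm above the bench)
- zone_warm: white printed ring of the same size on the glass: the keep-warm zone. Origin: its centre, on the glass surface (45 mm above the bench)
- pot: round lidded steel pot, loose on the glass, 0.55 to 0.95 kg: base 116 mm diameter, wall 120, lid rim 125; lid clipped on for good, its flat top 80 mm above the base. Hollow inside: inner floor 4 mm above the base. A level wooden handle points along its -x, roughly to the robot; a brass guide stands in the lid's middle. Origin: centre of the base's underside, z up
- pot_grip (a point): middle of the pot's wooden handle: a bar 90 mm long (along pot x), 20 mm wide (pot y), 16 mm high; this point lies at the bar's centre, 125 mm from the pot's axis on its -x side and 55 mm above the pot's base
- guide_mouth (a point): centre of the upper rim of the brass guide bush, on the pot's axis, 94 mm above the pot's base (139 mm above the bench). Bore 20 mm, outside 32 mm; the bush stands 14 mm proud of the lid and ends 70 mm above the base; below it the pot is open
- block: fixed upright light-wood bench block, 70 x 70 mm and 110 mm tall, with a vertical 14 mm through hole in its middle in which the probe's stem stands. Origin: centre of its underside, on the bench; left or right of the hob
- probe: loose probe thermometer, 0.07 to 0.12 kg, standing upright in the block. Steel stem 6 mm diameter, 105 mm long, with an orange band 6 mm tall; above it a white box handle 32 mm (probe x) by 18 mm (probe y), 80 mm long, resting on the block's top. Origin: the stem's tip, 5 mm above the bench at first; z runs up the stem; handle top 185 mm above the tip
- probe_tip (a point): lower end of the stem
- probe_mark (a point): middle of the orange band on the stem's axis, 70 mm above the tip
- probe_grip (a point): point inside the white handle on the axis, 160 mm above the tip (25 mm below the handle's top): take it here from above across the 18 mm sides (fingers closing along probe y)
- figure: bystander: small carved wooden figure, 68 mm wide, 124 mm tall, standing on the bench. Origin: centre of its underside
- tin: bystander: flat white and red wax tin with a brass lid, 86 mm diameter, 52 mm tall. Origin: centre of its underside
- tumbler: bystander: green tea glass, 70 mm diameter, 100 mm tall. Origin: centre of its underside
Mind the look-alikes: they are no part of the job. Leave any pink look-alike of the pot alone.

How it is judged:
By the outcome, as a careful person would: the job done as asked, in the order asked, and still so for the second after the job is handed in, while the arm keeps its last pose, push and grip.
It also fails if it takes over 70 s, if anything falls off the work surface, if the arm or the gripper's body presses on something with over 40 N, if the wrist force passes 120 N, or if a joint passes its speed limit or range.

ROBOT

A 6-joint arm with a two-finger parallel gripper is mounted at the origin on the work surface. World frame = base frame: x ahead of the robot, y to its left, z up, the work surface at z = 0. Lengths are in mm, angles in rad, forces in N, time in s.
With the tool pointing down it reaches from about 400 to 925 mm from the base axis. Payload 12.5 kg.
Tool frame: the origin (TCP) lies midway between the tips of the shut fingers; the grasp point (between the pads) lies 19 mm behind it (env.pinch_z is the z of the grasp point in the tool frame, in mm); z points along the fingers, y is the line along which they close (so a half turn about z gives the same grasp; the last joint's range is limited). The gripper opens to 95 mm and grips with 3 to 60 N. Pads are 20 mm wide; open, the fingers measure 119 mm over their backs; the gripper's body (75 mm by 180 mm) begins 59 mm behind the grasp point.
Start: joints at [1.136, 0.491, 1.559, -0, 1.092, -0.106], TCP at [201.801, 591.543, 214.661] pointing down, gripper open.
Joint ranges: [-3.1, 3.1], [-0.84, 2.19], [0.05, 2.79], [-1.13, 4.28], [0.06, 2.93], [-2.69, 2.69]. Speed limits (rad/s): [2.22, 2.22, 2.79, 3.14, 3.14, 3.14].

INTERFACE

Orientations are given as [roll, pitch, yaw] about the fixed x, y, z axes, in that order (R = Rz(yaw) Ry(pitch) Rx(roll)).
In Python, from cell import env, eyes gives the robot as it stands.
- The arm moves only by the shell command python3 -m inch 'ROWS'. ROWS is JSON, a list of rows, each a list of 3 entries, a list of its own where there are three numbers: the shift along the tool's x, y, z in units of 60 mm (1.0 is 60 mm), then the turn about the tool's z in units of 5 degrees (1.0 is 5 degrees), then the closure, from -1 (fully open) to 1 (shut). In form: [[[tx, ty, tz], turn, claw], ...]. A call has exactly 10 rows; each row shifts and turns the commanded pose from where the row before left it, along the tool's axes as they then stand; what a row does not reach is not made up. A row lasts 1/8 s, in which the tool goes at most 62.5 mm and 10.7 degrees, less where a joint would pass 70% of its speed; a pose out of reach is approached as far as the arm can. A call is refused whole if a number of a shift passes 1 or a number of a turn 1, either way. A call with a gripper value outside its range is refused whole. The fingers move at their own pace and stop on an object; the grip force is fixed at half the most. Time passes only in rows, so rows that do not move let the fingers close, or fill a call up. It gives the time, the measured TCP pose, the force, the opening and the grip force at its end, in the units of the state.
- env.state(): the state, without advancing time (a new reading comes with each control period).
- eyes.read_camera(name): name is "scene" or "side" or "wrist"; returns a dict with "pixels" (420x560x3 uint8, red, green, blue), "fx", "fy", "cx", "cy" (pixels), "distortion" ([k1, k2, p1, p2, k3] as OpenCV has them; the pictures are not rectified), "extrinsics" (4x4, takes a point from world to camera coordinates). Camera axes: x right, y down, z forward; pixel columns grow to the right and rows downward; lengths in mm; the calibration is good to about 2 mm. A picture is of the moment at which its call begins. There is no depth.
- env.job_done(): hands the job in; it is judged then, once.
Trained networks look in a picture, given as the dict that the camera call returned (one of the last four; its "shot" number tells which), for a name from the list of things; names that differ only in an ending like _2 or _b are one class to them, and where a whole thing is asked for, a point or a joint stands for the part that bears it (a point fixed in the world has none). Each returns a list of dicts, best first, with "score" (0 to 1); they miss things now and then, are a little off and sometimes report something else, mostly with a low value. They report only what shows in the picture. A call takes as long as a camera call. They do not tell look-alikes from the thing itself.
- eyes.boxes_of(name, picture): "centre" ([row, column] in pixels, amid what is visible of it).
- eyes.cut_out(name, picture): "mask" (420x560 bool, what is visible of it) and "centre" ([row, column] in pixels, amid what is visible of it).
- eyes.spot_point(name, picture): "centre" ([row, column] in pixels: a listed point, or the origin of a listed thing).
The state is a dict: "t": time; "joints": joint angles; "qvel": joint speeds; "tau": joint torques, N m; "eef_pos": TCP position; "tcp_rot": TCP orientation; "ft_force": force on the tool from outside, world axes, zero at the start; "moment": the same for the moment, N m; "opening": opening from 0.0 (shut) to 1.0 (fully open); "grip_force": force on a finger pad.
Only numpy, scipy, OpenCV 4.12 (cv2) and the standard library are available. Lean on these libraries where they do the work, as an engineer would, in place of code of your own. Each camera call takes 0.05 s, during which the arm holds its last target. There are 200 camera calls.

## Working session

There is one attempt and no reset: what is moved stays moved. The work goes in short steps, Python scripts to look and compute and a shell command to move; the robot and the scene stay as the last step left them, time stands still between calls to the robot, and variables do not carry over. Pictures are saved under pics/ and viewed, at most 13 in all, crops included, and the job is handed in when it is done.

```bash
ls; mkdir -p pics
cat > h.py <<'E'
from cell import env, eyes
import numpy as np, cv2
def cam(n):
    return eyes.read_camera(n)
def ray(p,rc):
    K=np.array([[p["fx"],0,p["cx"]],[0,p["fy"],p["cy"]],[0,0,1.]])
    u=cv2.undistortPoints(np.array([[[rc[1],rc[0]]]],float),K,np.array(p["distortion"],float))[0,0]
    E=np.array(p["extrinsics"]);R=E[:3,:3];t=E[:3,3]
    return -R.T@t, R.T@np.array([u[0],u[1],1.])
def onz(p,rc,z):
    o,d=ray(p,rc); return o+d*(z-o[2])/d[2]
def proj(p,X):
    K=np.array([[p["fx"],0,p["cx"]],[0,p["fy"],p["cy"]],[0,0,1.]]);E=np.array(p["extrinsics"])
    q=cv2.projectPoints(np.array([X],float),cv2.Rodrigues(E[:3,:3])[0],E[:3,3],K,np.array(p["distortion"],float))[0][0,0]
    return q[::-1]
def tri(obs):
    A=np.zeros((3,3));b=np.zeros(3)
    for p,rc in obs:
        o,d=ray(p,rc);d=d/np.linalg.norm(d);M=np.eye(3)-np.outer(d,d);A+=M;b+=M@o
    return np.linalg.solve(A,b)
def save(p,f): cv2.imwrite("pics/"+f,p["pixels"][:,:,::-1])
E
cat > a.py <<'E'
from h import *
np.set_printoptions(precision=1,suppress=True)
Z=dict(zone_hot=45,zone_warm=45,pot=45,pot_grip=100,guide_mouth=139,block=0,hob=0,probe_tip=5,probe_grip=165,figure=0,tin=0,tumbler=0)
P={n:cam(n) for n in("scene","side")}
for n in P: save(P[n],n+"0.png")
for k,z in Z.items():
    for n,p in P.items():
        for r in eyes.spot_point(k,p)[:3]:
            print(k,n,round(r["score"],2),np.array(r["centre"]),onz(p,r["centre"],z))
s=env.state();print(s["eef_pos"],s["tcp_rot"],s["opening"],s["t"])
E
python3 a.py; python3 -c "
import cv2,numpy as np
a=[cv2.imread('pics/%s0.png'%n) for n in('scene','side')]
cv2.imwrite('pics/both.png',cv2.resize(np.vstack(a),(448*1,672))) "
```

```text
pics
zone_warm side 0.56 [289.5 449.9] [ 681.5 -425.9   45. ]
pot scene 0.94 [246.5 217.5] [ 599.2 -113.7   45. ]
pot scene 0.87 [180.3 253.6] [ 315.5 -154.8   45. ]
pot scene 0.56 [205.7 382.2] [284.6 215.2  45. ]
pot side 0.64 [230.1 349.4] [ 605.5 -124.8   45. ]
pot side 0.6 [321.5 262.5] [ 247.2 -202.4   45. ]
pot_grip scene 0.95 [209.1 353. ] [395.6 164.8 100. ]
pot_grip scene 0.63 [167.3 213.4] [ 370.6 -249.8  100. ]
pot_grip scene 0.59 [206.5 249.2] [487.7 -78.8 100. ]
pot_grip side 0.97 [229.1 308.5] [487.4 -82.6 100. ]
pot_grip side 0.88 [211.1 222.3] [337.6 110.7 100. ]
pot_grip side 0.74 [327.3 302.7] [ 297.9 -292.5  100. ]
guide_mouth scene 0.93 [180.4 382. ] [301.9 209.8 139. ]
guide_mouth scene 0.81 [218.6 212. ] [ 605.4 -115.3  139. ]
guide_mouth scene 0.56 [159.2 255.3] [ 341.2 -132.   139. ]
guide_mouth side 0.96 [208.6 173.2] [223.1 168.6 139. ]
guide_mouth side 0.69 [204.6 348.9] [ 606.  -106.7  139. ]
guide_mouth side 0.55 [298.2 260.9] [ 254.5 -191.9  139. ]
block scene 0.79 [291.5 425.4] [504.1 390.8   0. ]
block scene 0.69 [360.6 420.1] [704.1 426.4   0. ]
block side 0.62 [156.  226.1] [515.2 386.4   0. ]
hob scene 0.59 [272.2 257.3] [600.6  -5.9   0. ]
hob side 0.82 [217.8 319.9] [593.8 -14.2   0. ]
hob side 0.5 [125.9 265.3] [714.6 433.5   0. ]
probe_grip scene 0.65 [238.5 433.9] [501.6 382.3 165. ]
probe_grip side 0.73 [122.9 264.6] [608.4 281.7 165. ]
figure scene 0.71 [249.5  97.5] [ 698.3 -429.6    0. ]
figure scene 0.64 [207. 157.] [ 483.4 -382.4    0. ]
figure side 0.79 [323.7 383.2] [ 498.1 -376.     0. ]
figure side 0.42 [225.4 308.6] [548.3 -15.9   0. ]
tin scene 0.62 [252.   95.2] [ 708.6 -429.3    0. ]
tin side 0.58 [289.4 451.9] [ 716.8 -420.5    0. ]
tumbler scene 0.94 [364.6 423.1] [711.9 434.9   0. ]
tumbler scene 0.35 [267.4 427.8] [421.7 378.2   0. ]
tumbler side 0.84 [128.5 265.5] [706.6 421.2   0. ]
[201.8 591.5 214.7] [ 3.1 -0.   2.8] 1.0007069608847914 1.3
```

View pics/scene0.png

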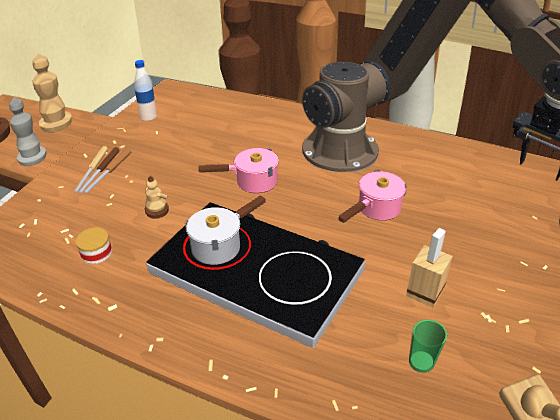

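View pics/side0.png

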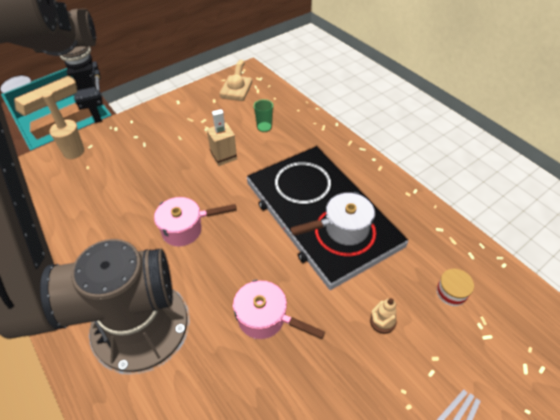

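The scene picture shows the silver pot on the red ring near (245,215), the white ring near (277,295), and the block with probe near (270,430). The tumbler is near (345,427), the figure near (197,155) and the tin near (245,94). The two pink pots are the look-alikes. Next I fit the rings and triangulate.

```bash
cat > b.py <<'E'
from h import *
from scipy.optimize import least_squares
np.set_printoptions(precision=1,suppress=True)
P={n:cam(n) for n in("scene","side")}
for nm,c0 in (("white",(600,105)),("red",(600,-114))):
  for n,p in P.items():
    im=p["pixels"].astype(int);r,g,b=im[...,0],im[...,1],im[...,2]
    m=(r>150)&(g>150)&(b>150) if nm=="white" else (r>120)&(g<60)&(b<60)
    pts=np.array([onz(p,rc,45)[:2] for rc in np.argwhere(m)])
    d=np.hypot(*(pts-c0).T); pts=pts[(d>62)&(d<105)]
    f=least_squares(lambda c:np.hypot(*(pts-c).T)-82,c0,loss="soft_l1")
    print(nm,n,len(pts),f.x,np.sqrt(2*f.cost/len(pts)))
def near(k,X):
    obs=[]
    for n,p in P.items():
        q=proj(p,X)
        L=[r for r in eyes.spot_point(k,p) if np.hypot(*(np.array(r["centre"])-q))<25]
        if L: obs.append((p,L[0]["centre"])); print("  ",k,n,round(L[0]["score"],2),onz(p,L[0]["centre"],X[2]))
    if len(obs)==2: print(k,"tri",tri(obs))
near("guide_mouth",(605,-112,139));near("pot_grip",(487,-80,100));near("pot",(602,-114,45))
near("probe_grip",(505,385,165));near("block",(508,388,0));near("hob",(597,-8,0));near("probe",(508,388,5));near("tin",(712,-425,0));near("figure",(490,-380,0));near("tumbler",(709,428,0))
for n,p in P.items():
    for k in("probe","block"):
      for r in eyes.cut_out(k,p)[:2]:
        print(k,n,r["score"],r["centre"],r["mask"].sum())
E
python3 b.py
```

```text
white scene 385 [616.7 100.1] 1.2811574228826197
white side 299 [618.  102.3] 1.6664172954195278
red scene 269 [ 593.8 -119.2] 1.4392479944852796
red side 329 [ 595.6 -116.6] 1.8786032273947715
   guide_mouth scene 0.89 [ 602.8 -121.4  139. ]
   guide_mouth side 0.62 [ 604.6 -114.1  139. ]
guide_mouth tri [ 604.1 -117.6  141.8]
   pot_grip scene 0.83 [489.8 -80.6 100. ]
   pot_grip side 0.66 [491.1 -81.5 100. ]
pot_grip tri [490.6 -81.  100.2]
   pot scene 0.96 [ 600.8 -106.5   45. ]
   pot side 0.78 [ 592.6 -118.4   45. ]
pot tri [ 595.6 -112.8   37.6]
   probe_grip scene 0.65 [513.2 383.1 165. ]
   probe_grip side 0.76 [501.6 396.4 165. ]
probe_grip tri [503.7 388.  163.8]
   block scene 0.64 [511.8 395.7  -0. ]
   block side 0.65 [501.1 394.1   0. ]
block tri [504.4 397.   -5.6]
   hob scene 0.7 [603.4 -11.4   0. ]
   hob side 0.93 [610.  -12.4   0. ]
hob tri [607.3 -11.9   2.6]
   tin scene 0.61 [ 704.1 -432.3    0. ]
   tin side 0.6 [ 713.8 -426.4    0. ]
tin tri [ 709.1 -427.1    6.3]
   figure scene 0.74 [ 481.2 -386.4    0. ]
   figure side 0.91 [ 490.8 -366.8    0. ]
figure tri [ 489.  -373.    10.5]
   tumbler scene 0.9 [699.6 434.5   0. ]
   tumbler side 0.61 [715.5 433.5   0. ]
tumbler tri [709.2 431.2   7.6]
probe scene 0.2 [275.4, 272.9] 14969
block scene 0.82 [277.2, 425.4] 1756
block scene 0.4 [232.9, 214.8] 2732
probe side 0.66 [122.8, 217.2] 283
block side 0.72 [145.3, 223.5] 871
```

```bash
cat > go.py <<'E'
import sys
from h import *
from scipy.spatial.transform import Rotation as Ro
# usage: go.py x y z yaw_deg(or 'k')
s=env.state();p=np.array(s["eef_pos"]);R=Ro.from_euler("xyz",s["tcp_rot"]).as_matrix()
yaw=np.degrees(np.arctan2(R[1,0],R[0,0]))
t=[float(v) if v!='k' else p[i] for i,v in enumerate(sys.argv[1:4])]
print("t",s["t"],"pos",p.round(1),"rpy",np.degrees(s["tcp_rot"]).round(2),"F",np.round(s["ft_force"],1),"open",round(s["opening"],3))
print("shift units (tool)",((R.T@(np.array(t)-p))/60).round(3))
if len(sys.argv)>4 and sys.argv[4]!='k':
    d=-(float(sys.argv[4])-yaw);d=(d+180)%360-180;print("turn units",d/5, "j",np.round(s["joints"],2))
E
python3 go.py 480 -78 215 162.3; python3 -c "
from cell import env,eyes
import numpy as np
p=eyes.read_camera('wrist');E=np.array(p['extrinsics']);print((-E[:3,:3].T@E[:3,3]).round(0),E[2,:3].round(2),p['fx'])"
```

```text
t 2.6 pos [201.8 591.5 214.7] rpy [179.99  -0.   161.16] F [1.2 1.  0.3] open 1.002
shift units (tool) [-7.992e+00 -9.064e+00 -6.000e-03]
turn units -0.22766371542473962 j [ 1.14  0.49  1.56  0.    1.09 -0.11]
[130. 616. 384.] [ 0.26 -0.09 -0.96] 339.987714048536
```

```bash
python3 -m inch '[[[-0.4,-0.7,0],0,-1],[[-0.65,-0.65,0],0,-1],[[-0.65,-0.65,0],0,-1],[[-0.65,-0.65,0],0,-1],[[-0.65,-0.65,0],0,-1],[[-0.65,-0.65,0],0,-1],[[-0.6,-0.7,0],0,-1],[[-0.6,-0.7,0],0,-1],[[-0.6,-0.7,0],0,-1],[[-0.6,-0.7,0],0,-1]]'; python3 go.py 480 -78 215 162.3
```

```text
t: 3.9
eef_pos: [415.1, 89.3, 214.9]
tcp_rot: [3.141, 0.001, 2.813]
ft_force: [0.3, 0.5, 1.0]
opening: 0.997
grip_force: 0.0
t 3.9 pos [415.1  89.3 214.9] rpy [1.7997e+02 5.0000e-02 1.6116e+02] F [0.3 0.5 1. ] open 0.997
shift units (tool) [-1.924e+00 -2.289e+00 -1.000e-03]
turn units -0.2282123514019588 j [ 0.06  0.2   2.02  0.    0.92 -1.19]
```

```bash
python3 -m inch '[[[-0.5,-0.6,0],0,-1],[[-0.5,-0.6,0],0,-1],[[-0.5,-0.6,0],0,-1],[[-0.42,-0.49,0],0,-1],[[0,0,0],0,-1],[[0,0,0],0,-1],[[0,0,0],0,-1],[[0,0,0],0,-1],[[0,0,0],0,-1],[[0,0,0],0,-1]]'
cat > w.py <<'E'
from h import *
import sys
np.set_printoptions(precision=1,suppress=True)
p=cam("wrist");save(p,sys.argv[1])
s=env.state();print(s["eef_pos"],s["tcp_rot"])
for a in sys.argv[2:]:
    k,z=a.split(":")
    for r in eyes.spot_point(k,p)[:2]: print(k,round(r["score"],2),np.array(r["centre"]),onz(p,r["centre"],float(z)))
E
python3 w.py w1.png guide_mouth:139 pot_grip:100 pot:45
```

```text
t: 5.15
eef_pos: [479.2, -76.0, 214.7]
tcp_rot: [3.142, 0.0, 2.813]
ft_force: [-0.4, 0.2, 0.9]
opening: 1.0
grip_force: 0.0
[479.2 -76.1 214.6] [3.1 0.  2.8]
guide_mouth 0.68 [367.8 286.9] [ 606.9 -113.1  139. ]
pot_grip 0.71 [215.4 280.3] [486.3 -78.  100. ]
pot_grip 0.67 [108.6  14.1] [ 332.3 -252.1  100. ]
pot 0.88 [ 14.7 121. ] [ 278.3 -157.8   45. ]
pot 0.82 [307.6 284.2] [ 605.4 -114.    45. ]
```

View pics/w1.png

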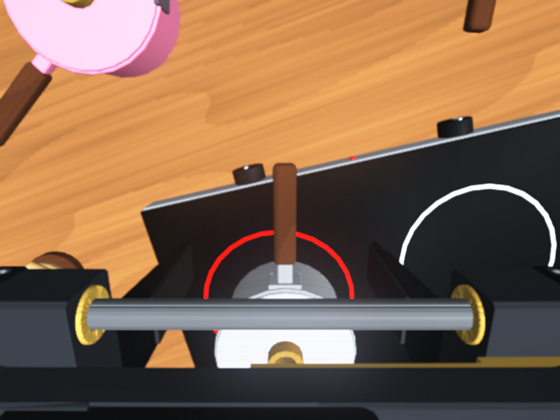

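The wrist picture shows the handle upright at columns 274–297, rows 163–263, with the bush at (352,285). The pot axis is about (606,-113) and the handle is 125 mm from it, as the given sizes say.

```bash
python3 - <<'E'
from h import *
p=cam("wrist")
im=cv2.cvtColor(p["pixels"],cv2.COLOR_RGB2HSV).astype(int); 
rgb=p["pixels"].astype(int)
for r in (175,200,225,250):
    row=rgb[r,250:325]; m=np.where((row[:,0]-row[:,2]>25)&(row[:,0]<170))[0]+250
    a,b=m.min(),m.max()
    print(r,a,b,onz(p,(r,a),108).round(1),onz(p,(r,b),108).round(1),onz(p,(r,(a+b)/2),108).round(1))
E
python3 go.py 486 -78 81 163.5
```

```text
175 264 296 [447.1 -79.  108. ] [455.5 -54.2 108. ] [451.3 -66.6 108. ]
200 273 296 [469.4 -78.9 108. ] [475.6 -60.7 108. ] [472.5 -69.8 108. ]
225 274 296 [490.4 -85.3 108. ] [496.4 -67.5 108. ] [493.4 -76.4 108. ]
250 274 296 [512.  -92.8 108. ] [518.2 -74.7 108. ] [515.1 -83.7 108. ]
t 5.4 pos [479.3 -76.2 214.6] rpy [179.99   0.   161.16] F [ 0.  -1.2 -0.8] open 1.001
shift units (tool) [-0.116  0.008  2.227]
turn units -0.4678330907525378 j [-0.29  0.29  1.89  0.    0.96 -1.54]
```

```bash
python3 go.py 486 -75.3 81 162.2; python3 -m inch '[[[-0.11,-0.03,0.3],-0.2,-1],[[0,0,0.4],0,-1],[[0,0,0.5],0,-1],[[0,0,0.5],0,-1],[[0,0,0.35],0,-1],[[0,0,0.18],0,-1],[[0,0,0],0,-1],[[0,0,0],0,-1],[[0,0,0],0,1],[[0,0,0],0,1]]';python3 -m inch '[[[0,0,0],0,1],[[0,0,0],0,1],[[0,0,0],0,1],[[0,0,0],0,1],[[0,0,0],0,1],[[0,0,0],0,1],[[0,0,0],0,1],[[0,0,0],0,1],[[0,0,0],0,1],[[0,0,0],0,1]]'; python3 w.py w2.png guide_mouth:139 pot_grip:100 pot:45
```

```text
t 5.4 pos [479.3 -76.2 214.6] rpy [179.99   0.   161.16] F [ 0.  -1.2 -0.8] open 1.001
shift units (tool) [-0.101  0.051  2.227]
turn units -0.20783309075253556 j [-0.29  0.29  1.89  0.    0.96 -1.54]
t: 6.65
eef_pos: [485.1, -80.1, 81.3]
tcp_rot: [3.141, 0.001, 2.83]
ft_force: [0.9, 0.1, -0.5]
opening: 0.845
grip_force: 0.0
t: 7.9
eef_pos: [484.8, -79.9, 80.8]
tcp_rot: [3.141, -0.0, 2.83]
ft_force: [-0.0, 3.8, -0.5]
opening: 0.213
grip_force: 30.0
[484.8 -79.9  80.8] [ 3.1 -0.   2.8]
pot_grip 0.58 [279.9 276.7] [485.2 -81.5 100. ]
```

```bash
python3 -m inch '[[[0.02,0.1,0],0,1],[[0.05,0.2,0],0,1],[[0.08,0.3,0],0,1],[[0.08,0.3,0],0,1],[[0.08,0.3,0],0,1],[[0.08,0.3,0],0,1],[[0.08,0.3,0],0,1],[[0.08,0.3,0],0,1],[[0.08,0.3,0],0,1],[[0.08,0.3,0],0,1]]';python3 -m inch '[[[0.07,0.25,0],0,1],[[0.06,0.2,0],0,1],[[0.03,0.1,0],0,1],[[0,0,0],0,1],[[0,0,0],0,1],[[0,0,0],0,1],[[0,0,0],0,1],[[0,0,0],0,1],[[0,0,0],0,1],[[0,0,0],0,1]]'
cat > pot.py <<'E'
from h import *
import sys
np.set_printoptions(precision=1,suppress=True)
X=[float(v) for v in sys.argv[1:3]]; P={n:cam(n) for n in("scene","side")}
for n in P: save(P[n],n+sys.argv[3]+".png")
for k,z in(("guide_mouth",139),("pot",45),("pot_grip",100)):
    obs=[]
    for n,p in P.items():
        for r in eyes.spot_point(k,p):
            w=onz(p,r["centre"],z)
            if k!="pot_grip" and np.hypot(*(w[:2]-X))<40 or k=="pot_grip" and abs(np.hypot(*(w[:2]-X))-120)<35 and w[0]>440 : print(k,n,round(r["score"],2),np.array(r["centre"]),w); obs.append((p,r["centre"]));break
    if len(obs)==2: print("tri",tri(obs))
E
python3 pot.py 612 95 1; python3 go.py k k k
```

```text
t: 9.35
eef_pos: [493.8, 88.2, 80.8]
tcp_rot: [-3.141, -0.0, 2.83]
ft_force: [-0.5, -4.1, -1.4]
opening: 0.209
grip_force: 30.1
t: 10.6
eef_pos: [494.9, 121.5, 80.8]
tcp_rot: [3.142, -0.0, 2.83]
ft_force: [-2.4, 1.7, -1.2]
opening: 0.209
grip_force: 30.0
guide_mouth scene 0.84 [244.7 285.6] [619.6  79.7 139. ]
guide_mouth side 0.92 [160.3 306.5] [623.6  94.5 139. ]
tri [621.6  85.5 144.8]
pot scene 0.7 [274.1 288. ] [616.8  83.5  45. ]
pot side 0.67 [187.  302.8] [605.   83.9  45. ]
tri [609.6  84.1  40. ]
pot_grip scene 0.85 [226.4 321.7] [488.  116.1 100. ]
pot_grip side 0.86 [182.9 266.8] [498.5 122.1 100. ]
tri [495.1 118.  106. ]
t 11.0 pos [494.9 121.6  80.8] rpy [180.    -0.   162.17] F [-3.3  2.4 -0.7] open 0.208
shift units (tool) [0. 0. 0.]
```

View pics/scene1.png

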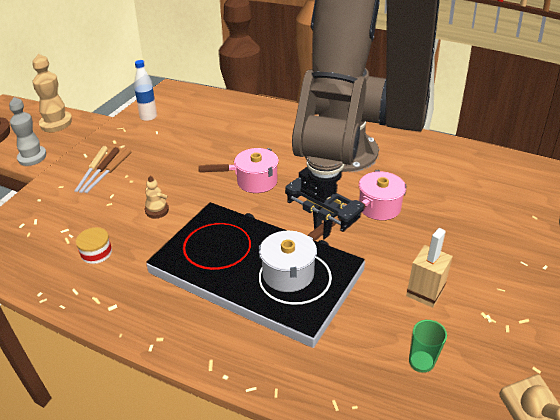

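The pot (at (262,288)) is still a bit short of the ring's centre (277,295), by about 17 mm in y, so I'll make up the rest.

```bash
python3 -m inch '[[[0.03,0.1,0],0,1],[[0.04,0.13,0],0,1],[[0.02,0.04,0],0,1],[[0,0,0],0,1],[[0,0,0],0,1],[[0,0,0],0,1],[[0,0,0],0,-1],[[0,0,0],0,-1],[[0,0,0],0,-1],[[0,0,0],0,-1]]';python3 -m inch '[[[0,0,0],0,-1],[[0,0,0],0,-1],[[0,0,-0.2],0,-1],[[0,0,-0.6],0,-1],[[0,0,-0.8],0,-1],[[0,0,-0.6],0,-1],[[0,0,-0.3],0,-1],[[0,0,0],0,-1],[[0,0,0],0,-1],[[0,0,0],0,-1]]';python3 pot.py 616 100 2;python3 w.py w3.png guide_mouth:139 pot_grip:100 pot:45
python3 - <<'E'
from h import *
from scipy.optimize import least_squares
p=cam("wrist");im=p["pixels"].astype(int);m=im.min(2)>150
pts=np.array([onz(p,rc,45)[:2] for rc in np.argwhere(m)]);d=np.hypot(*(pts-[617,101]).T);pts=pts[(d>76)&(d<90)]
print(len(pts),least_squares(lambda c:np.hypot(*(pts-c).T)-82,(617,101),loss="soft_l1").x)
E
```

```text
t: 12.25
eef_pos: [494.8, 138.7, 80.9]
tcp_rot: [3.141, 0.0, 2.83]
ft_force: [-0.3, 0.8, -0.0]
opening: 0.571
grip_force: 0.0
t: 13.5
eef_pos: [494.5, 138.6, 230.0]
tcp_rot: [-3.141, -0.001, 2.83]
ft_force: [0.2, -0.1, 1.7]
opening: 0.998
grip_force: 0.0
guide_mouth scene 0.68 [248.9 293.5] [625.2 101.  139. ]
guide_mouth side 0.93 [156.  300.3] [620.6 119.8 139. ]
tri [621.7 108.4 142.6]
pot scene 0.6 [275.9 296.9] [614.  104.7  45. ]
pot side 0.97 [185.9 301.8] [605.4  89.3  45. ]
tri [609.1  98.9  36.3]
pot_grip scene 0.92 [231.1 326. ] [500.  131.6 100. ]
pot_grip side 0.65 [178.4 265.6] [506.4 138.9 100. ]
tri [504.2 134.1 104.8]
[494.8 138.6 230.8] [ 3.1 -0.   2.8]
guide_mouth 0.73 [350.7 280.3] [616.6  99.8 139. ]
pot_grip 0.62 [204.2 276.9] [495.2 135.6 100. ]
pot 0.84 [295.6 281.7] [614.9 102.1  45. ]
2655 [618.63861626 100.96196893]
```

View pics/w3.png

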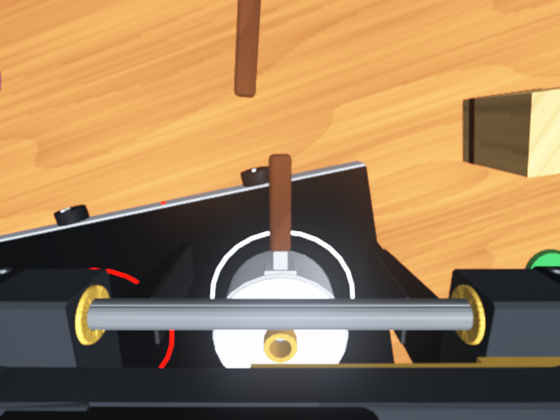

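The wrist picture shows the pot centred in the white ring, with the bush at (346,280). Next, the bush centre and then over to the block.

```bash
cat > brass.py <<'E'
from h import *
p=cam("wrist");im=p["pixels"]
h=cv2.cvtColor(im,cv2.COLOR_RGB2HSV)
m=((h[...,0]>14)&(h[...,0]<28)&(h[...,1]>120)&(h[...,2]>90)).astype(np.uint8)
m[:, :230]=0;m[:,330:]=0;m[:329]=0;m[364:]=0
rc=np.argwhere(m);print(len(rc),rc.min(0),rc.max(0))
c,_=cv2.findContours(m,cv2.RETR_CCOMP,cv2.CHAIN_APPROX_NONE)
for k in c:
    if len(k)>15:
        (x,y),(a,b),g=cv2.fitEllipse(k);print("ell",x,y,a,b,"world",onz(p,(y,x),139).round(1))
E
python3 brass.py; python3 go.py 440 370 270 162.2
python3 -m inch '[[[0.1,0.2,-0.3],0,-1],[[0.3,0.5,-0.3],0,-1],[[0.3,0.7,-0.1],0,-1],[[0.3,0.7,0],0,-1],[[0.3,0.7,0],0,-1],[[0.3,0.5,0],0,-1],[[0.3,0.2,0],0,-1],[[0.2,0.1,0],0,-1],[[0,0,0],0,-1],[[0,0,0],0,-1]]'; python3 w.py w4.png probe_grip:165 block:0 probe:5
```

```text
516 [331 265] [361 295]
ell 280.5536193847656 345.9573669433594 28.145938873291016 32.791656494140625 world [612.1 101.5 139. ]
ell 282.2647705078125 346.3684997558594 16.00921058654785 22.395727157592773 world [613.  102.8 139. ]
t 14.2 pos [494.8 138.6 230.8] rpy [179.99   0.   162.16] F [-0.4 -0.5  0.6] open 1.0
shift units (tool) [ 2.05   3.391 -0.652]
turn units -0.007627439439505679 j [ 0.14  0.32  1.81  0.    1.02 -1.11]
t: 15.45
eef_pos: [441.3, 382.1, 273.1]
tcp_rot: [3.141, 0.0, 2.83]
ft_force: [1.2, -1.2, 0.7]
opening: 1.002
grip_force: 0.0
[441.4 382.1 273. ] [3.1 0.  2.8]
probe_grip 0.75 [273. 312.] [506.4 391.3 165. ]
block 0.78 [222.7 297.4] [509.7 385.    0. ]
```

View pics/w4.png

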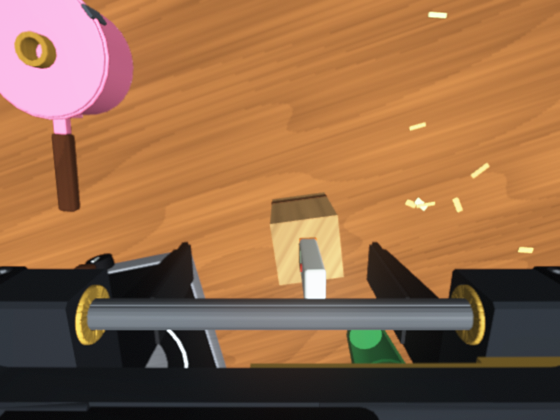

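The probe's handle shows at columns 302–325, rows 240–298, partly hidden by the gripper rod. I'll move over it to see its top face.

```bash
python3 go.py 500 388 290 162.2
python3 -m inch '[[[-0.2,0.1,-0.1],0,-1],[[-0.3,0.1,-0.1],0,-1],[[-0.25,0.1,-0.1],0,-1],[[-0.14,0.1,0],0,-1],[[0,0,0],0,-1],[[0,0,0],0,-1],[[0,0,0],0,-1],[[0,0,0],0,-1],[[0,0,0],0,-1],[[0,0,0],0,-1]]'; python3 w.py w5.png probe_grip:165 block:0 probe:5
```

```text
t 15.65 pos [441.4 382.3 272.9] rpy [1.7999e+02 1.0000e-02 1.6211e+02] F [0.3 0.3 0.3] open 1.003
shift units (tool) [-0.9    0.39  -0.285]
turn units -0.01811637540917559 j [ 0.6   0.38  1.58  0.    1.18 -0.66]
t: 16.9
eef_pos: [499.1, 389.3, 290.9]
tcp_rot: [3.141, 0.0, 2.83]
ft_force: [-0.6, 0.8, 0.6]
opening: 0.998
grip_force: 0.0
[499.1 389.4 290.9] [ 3.1 -0.   2.8]
probe_grip 0.97 [210.7 287. ] [507.  393.5 165. ]
block 0.64 [179.5 281.6] [507.1 389.1   0. ]
probe 0.96 [180.8 282.7] [508.4 390.2   5. ]
```

View pics/w5.png

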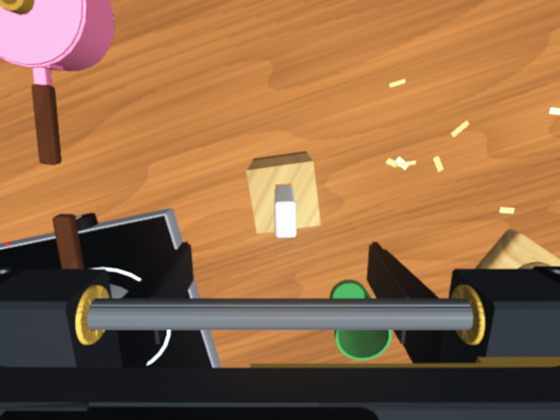

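The handle's bright top face shows at columns 275–297, rows 200–238, nearly aligned with the tool. I'll measure its pose in the z = 190 plane.

Run:
```python
from h import *
p=cam("wrist");im=p["pixels"].astype(int)
sub=im[180:245,262:310]
print(im[175:245:5,286].tolist())
for th in(200,225,240):
    m=np.zeros(im.shape[:2],np.uint8);m[180:245,262:310]=(sub.min(2)>th)
    c,_=cv2.findContours(m,cv2.RETR_EXTERNAL,cv2.CHAIN_APPROX_NONE);k=max(c,key=cv2.contourArea)[:,0]
    w=np.array([onz(p,(y,x),190)[:2] for x,y in k],np.float32)
    print(th,cv2.minAreaRect(k),cv2.minAreaRect(w),cv2.boxPoints(cv2.minAreaRect(w)).round(1).tolist())
```

```text
[[241, 213, 144], [240, 211, 142], [158, 145, 131], [150, 151, 143], [152, 152, 145], [160, 161, 154], [252, 253, 254], [253, 253, 254], [253, 253, 254], [253, 253, 254], [253, 253, 254], [253, 253, 254], [252, 254, 254], [192, 131, 79]]
200 ((285.0, 218.5), (35.0, 20.0), 90.0) ((506.4044494628906, 391.48394775390625), (16.60102653503418, 30.472698211669922), 72.83518981933594) [[489.3999938964844, 388.0], [518.5, 379.1000061035156], [523.4000244140625, 394.8999938964844], [494.29998779296875, 403.8999938964844]]
225 ((285.5, 219.0), (34.0, 19.0), 90.0) ((506.9012756347656, 391.81182861328125), (15.985745429992676, 29.551227569580078), 72.16596221923828) [[490.3999938964844, 388.70001220703125], [518.5, 379.70001220703125], [523.4000244140625, 394.8999938964844], [495.29998779296875, 403.8999938964844]]
240 ((285.7243957519531, 219.11102294921875), (34.33254623413086, 18.62510871887207), 87.70938873291016) ((507.0194396972656, 391.90643310546875), (15.47620964050293, 29.801746368408203), 74.1786117553711) [[490.6000061035156, 388.5], [519.2000122070312, 380.3999938964844], [523.5, 395.29998779296875], [494.79998779296875, 403.3999938964844]]
```

```bash
python3 go.py 506.5 391.6 146 163
```

```text
t 17.15 pos [499.2 389.3 290.8] rpy [180.     0.   162.16] F [-1.  -0.6  0.4] open 1.005
shift units (tool) [-0.104  0.073  2.414]
turn units -0.16809039408509535 j [ 0.56  0.44  1.43  0.    1.27 -0.7 ]
```

```bash
python3 -m inch '[[[-0.1,0.07,0.2],-0.17,-1],[[0,0,0.4],0,-1],[[0,0,0.5],0,-1],[[0,0,0.5],0,-1],[[0,0,0.4],0,-1],[[0,0,0.25],0,-1],[[0,0,0.12],0,-1],[[0,0,0.04],0,-1],[[0,0,0],0,-1],[[0,0,0],0,-1]]'; python3 go.py 506.5 391.6 146 163; python3 -m inch '[[[0,0,0],0,1],[[0,0,0],0,1],[[0,0,0],0,1],[[0,0,0],0,1],[[0,0,0],0,1],[[0,0,0],0,1],[[0,0,0],0,1],[[0,0,0],0,1],[[0,0,0],0,1],[[0,0,0],0,1]]'
```

```text
t: 18.4
eef_pos: [506.4, 391.7, 146.9]
tcp_rot: [3.141, 0.001, 2.845]
ft_force: [0.1, -0.6, 0.7]
opening: 0.999
grip_force: 0.0
t 18.4 pos [506.4 391.7 146.9] rpy [1.7995e+02 4.0000e-02 1.6301e+02] F [ 0.1 -0.6  0.7] open 0.999
shift units (tool) [-0.002 -0.     0.015]
turn units 0.002899133816026733 j [ 0.56  0.58  1.59  0.    0.97 -0.72]
t: 19.65
eef_pos: [506.2, 391.5, 146.2]
tcp_rot: [3.142, -0.0, 2.845]
ft_force: [0.9, 1.1, -1.2]
opening: 0.187
grip_force: 30.0
```

```bash
python3 -m inch '[[[0,0,-0.1],0,1],[[0,0,-0.2],0,1],[[0,0,-0.35],0,1],[[0,0,-0.45],0,1],[[0,0,-0.45],0,1],[[0,0,-0.45],0,1],[[0,0,-0.35],0,1],[[0,0,-0.25],0,1],[[0,0,-0.1],0,1],[[0,0,0],0,1]]'; python3 go.py 613 102 k 163
```

```text
t: 20.9
eef_pos: [506.1, 391.5, 308.2]
tcp_rot: [3.142, -0.0, 2.845]
ft_force: [0.2, 0.0, -1.2]
opening: 0.189
grip_force: 30.0
t 20.9 pos [506.1 391.5 308.2] rpy [180.    -0.   163.01] F [ 0.2  0.  -1.2] open 0.189
shift units (tool) [-3.113 -4.094 -0.   ]
turn units 0.00272047521427794 j [ 0.56  0.44  1.39  0.    1.31 -0.72]
```

```bash
python3 -m inch '[[[-0.1,-0.13,0],0,1],[[-0.2,-0.26,0],0,1],[[-0.3,-0.4,0],0,1],[[-0.38,-0.5,0],0,1],[[-0.38,-0.5,0],0,1],[[-0.38,-0.5,0],0,1],[[-0.38,-0.5,0],0,1],[[-0.38,-0.5,0],0,1],[[-0.3,-0.4,0],0,1],[[-0.2,-0.26,0],0,1]]'; python3 -m inch '[[[-0.1,-0.13,0],0,1],[[0,0,0],0,1],[[0,0,0],0,1],[[0,0,0],0,1],[[0,0,0],0,1],[[0,0,0],0,1],[[0,0,0],0,1],[[0,0,0],0,1],[[0,0,0],0,1],[[0,0,0],0,1]]'; python3 go.py 613 102 k 163
python3 - <<'E'
from h import *
np.set_printoptions(precision=1,suppress=True)
P={n:cam(n) for n in("scene","side","wrist")}
e=np.array(env.state()["eef_pos"])
T=dict(guide_mouth=np.array([613,102,139.]),probe_tip=e-[0,0,141.2],probe_mark=e-[0,0,71.2])
for k,X in T.items():
    obs=[]
    for n,p in P.items():
        for r in eyes.spot_point(k,p):
            w=onz(p,r["centre"],X[2])
            if np.hypot(*(w-X)[:2])<40: print(k,n,round(r["score"],2),np.array(r["centre"]),proj(p,X),w);obs.append((p,r["centre"]));break
    if len(obs)>1: print("tri",tri(obs[:2]))
out=[]
for n in("scene","side"):
    p=P[n];c=proj(p,[613,102,165]).astype(int);i=p["pixels"][c[0]-50:c[0]+50,c[1]-50:c[1]+50,::-1]
    out.append(cv2.resize(i,(400,400),interpolation=cv2.INTER_NEAREST));print(n,"crop origin",c-50)
save(P["wrist"],"w6.png")
cv2.imwrite("pics/c1.png",np.hstack(out))
E
```

```text
t: 22.15
eef_pos: [609.4, 109.8, 308.0]
tcp_rot: [-3.141, -0.0, 2.843]
ft_force: [-0.2, -0.2, -0.1]
opening: 0.187
grip_force: 30.0
t: 23.4
eef_pos: [612.5, 103.0, 308.2]
tcp_rot: [3.142, -0.0, 2.845]
ft_force: [-0.3, 0.6, -1.5]
opening: 0.188
grip_force: 30.0
t 23.4 pos [612.5 103.  308.2] rpy [180.    -0.   163.01] F [-0.3  0.6 -1.5] open 0.188
shift units (tool) [-0.012 -0.014 -0.   ]
turn units 0.0012542494222657296 j [ 0.06  0.41  1.44  0.    1.29 -1.21]
guide_mouth scene 0.93 [247.6 295.2] [245.5 296.1] [619.9 102.8 139. ]
guide_mouth side 0.96 [159.5 301.3] [160.4 302.1] [613.6 106.4 139. ]
guide_mouth wrist 0.75 [197.  280.3] [194.2 279.1] [616.1 102.3 139. ]
tri [615.9 104.4 137.5]
probe_tip scene 0.62 [235. 297.] [236.  296.6] [609.1 102.4 167. ]
probe_tip side 0.58 [152.3 308.7] [153.3 302. ] [630.4  94.5 167. ]
probe_tip wrist 0.89 [200.4 280.7] [200.  279.9] [613.1 103.6 167. ]
tri [622.6  98.7 172.9]
probe_mark scene 0.74 [211.4 295.1] [211.  296.7] [615.1 100.4 237. ]
probe_mark side 0.62 [136.3 301.7] [134.7 302.8] [605.9  99.7 237. ]
probe_mark wrist 0.95 [224.8 280.6] [222.4 279.8] [614.5 103.  237. ]
tri [609.3 100.3 233.6]
scene crop origin [186 246]
side crop origin [103 252]
```

View pics/c1.png

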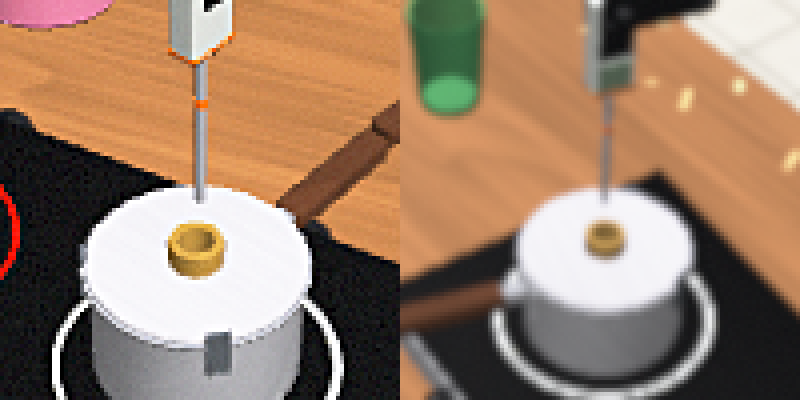

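Scene crop: stem tip is over the bush, with the rim centre at about (246,295) and the stem at column 296. Side crop: rim centre about (159.5,303), stem column 303.5. The wrist view comes next for a finer offset.

Run:
```python
import cv2
i=cv2.imread("pics/w6.png")[140:290,220:345];cv2.imwrite("pics/c2.png",cv2.resize(i,(500,600),interpolation=cv2.INTER_NEAREST))
```

```text
(no output)
```

View pics/c2.png

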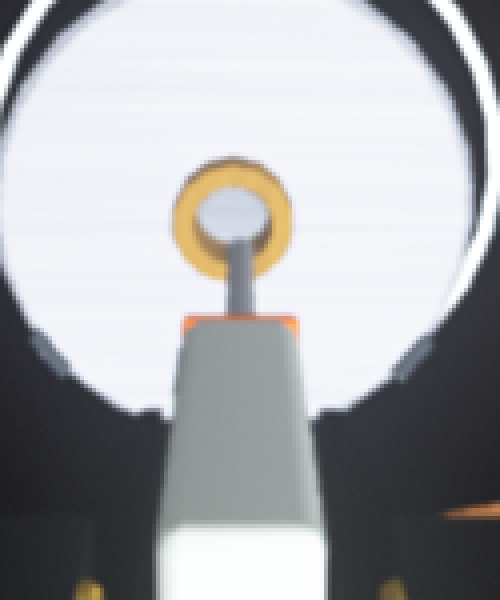

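The crop shows the bush rim centred near (195,277.6) and the stem tip at (199.8,279.8). TCP geometry predicts the tip at (200.0,279.9), so they agree. I'll convert the rim with a fit.

```bash
cat > fit.py <<'E'
from h import *
from scipy.optimize import least_squares
np.set_printoptions(precision=1,suppress=True)
th=np.linspace(0,2*np.pi,120)
res={}
for n in("wrist","scene","side"):
    p=cam(n);h=cv2.cvtColor(p["pixels"],cv2.COLOR_RGB2HSV);q=proj(p,[613,102,135])
    m=((h[...,0]>10)&(h[...,0]<30)&(h[...,1]>90)).astype(np.uint8)
    yy,xx=np.mgrid[:420,:560];R=24 if n=="wrist" else 12
    m[(yy-q[0])**2+(xx-q[1])**2>R*R]=0
    best=None  # silhouette of the whole bush (outside 32, z 125..139, bore filled) against the brass mask
    c=cv2.convexHull(np.argwhere(m)[:,::-1].astype(np.int32).reshape(-1,1,2))
    A=np.zeros_like(m);cv2.fillPoly(A,[c],1)
    def sil(x,y):
        pts=np.array([proj(p,[x+16*np.cos(t),y+16*np.sin(t),z])[::-1] for t in th[::4] for z in(125,139)])
        B=np.zeros_like(m);cv2.fillPoly(B,[cv2.convexHull(np.round(pts*16).astype(np.int32))],1,shift=4);return B
    S=[(int((sil(x,y)!=A).sum()),x,y) for x in np.arange(605,626,1.5) for y in np.arange(94,115,1.5)]
    S.sort();best=np.mean([s[1:] for s in S[:6]],0);print(n,A.sum(),S[0],best)
E
python3 fit.py
python3 - <<'E'
from h import *
p=cam("wrist")
print(onz(p,(195,277.6),139).round(1),onz(p,(194,277.6),139).round(1),onz(p,(199.8,279.8),167).round(1))
for n,rc in(("scene",(245.7,294.6)),("side",(159.2,302.8))):
    print(n,onz(cam(n),rc,139).round(1))
E
```

```text
wrist 682 (174, np.float64(615.5), np.float64(100.0)) [614.2  99.8]
scene 162 (35, np.float64(614.0), np.float64(100.0)) [615.5  99.2]
side 60 (56, np.float64(615.5), np.float64(95.5)) [614.2  99. ]
[613.3 100.3 139. ] [612.3 100.6 139. ] [612.3 103.  167. ]
scene [614.8  99.2 139. ]
side [617.9 104.7 139. ]
```

```bash
python3 go.py 614 100 290 163; python3 -m inch '[[[-0.02,-0.02,0.1],0,1],[[-0.02,-0.03,0.1],0,1],[[0,0,0.1],0,1],[[0,0,0],0,1],[[0,0,0],0,1],[[0,0,0],0,1],[[0,0,0],0,1],[[0,0,0],0,1],[[0,0,0],0,1],[[0,0,0],0,1]]'; python3 go.py 614 100 290 163
python3 - <<'E'
from h import *
out=[]
p=cam("wrist");out.append(cv2.resize(p["pixels"][150:270,220:340,::-1],(400,400),interpolation=cv2.INTER_CUBIC))
p=cam("scene");out.append(cv2.resize(p["pixels"][206:266,266:326,::-1],(400,400),interpolation=cv2.INTER_CUBIC))
cv2.imwrite("pics/c3.png",np.hstack(out))
E
```

```text
t 24.3 pos [612.5 103.  308.2] rpy [179.99   0.   163.01] F [ 0.1  0.8 -0.9] open 0.191
shift units (tool) [-0.038 -0.041  0.304]
turn units 0.001968705748237198 j [ 0.06  0.41  1.44  0.    1.29 -1.21]
t: 25.55
eef_pos: [613.9, 99.5, 290.2]
tcp_rot: [3.142, 0.0, 2.845]
ft_force: [-0.3, 0.4, -1.1]
opening: 0.19
grip_force: 30.0
t 25.55 pos [613.9  99.5 290.2] rpy [180.     0.   163.01] F [-0.3  0.4 -1.1] open 0.19
shift units (tool) [0.002 0.009 0.004]
turn units 0.002711102112334629 j [ 0.05  0.42  1.46  0.    1.25 -1.22]
```

View pics/c3.png

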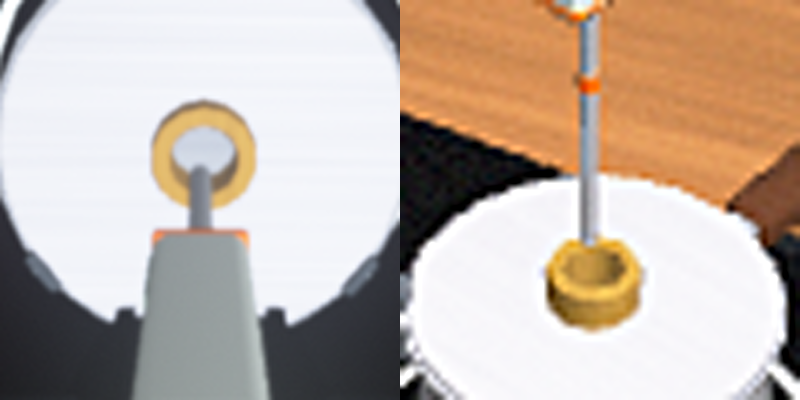

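The wrist crop shows the stem about 1 px left of the rim centre (x 201 vs 204), and the scene crop agrees. I'll nudge +y by 0.8 mm and descend slowly.

```bash
python3 -m inch '[[[0,0.013,0],0,1],[[0,0,0.1],0,1],[[0,0,0.1],0,1],[[0,0,0.1],0,1],[[0,0,0.1],0,1],[[0,0,0.1],0,1],[[0,0,0.1],0,1],[[0,0,0.1],0,1],[[0,0,0],0,1],[[0,0,0],0,1]]'; python3 go.py 614 100 210.2 163; python3 fit.py; python3 -c "
from h import *
p=cam('wrist');a=cv2.resize(p['pixels'][150:270,220:340,::-1],(400,400),interpolation=cv2.INTER_CUBIC)
p=cam('scene');b=cv2.resize(p['pixels'][206:266,266:326,::-1],(400,400),interpolation=cv2.INTER_CUBIC)
cv2.imwrite('pics/c4.png',np.hstack([a,b]))"
```

```text
t: 26.9
eef_pos: [614.3, 100.2, 248.4]
tcp_rot: [3.141, 0.0, 2.845]
ft_force: [-0.0, 0.3, -1.3]
opening: 0.187
grip_force: 30.0
t 26.9 pos [614.3 100.2 248.4] rpy [1.7999e+02 2.0000e-02 1.6301e+02] F [-0.   0.3 -1.3] open 0.187
shift units (tool) [ 0.004 -0.005  0.637]
turn units 0.0025973742581243187 j [ 0.06  0.46  1.52  0.    1.16 -1.22]
wrist 956 (275, np.float64(615.5), np.float64(100.0)) [614.5 100.5]
scene 162 (35, np.float64(614.0), np.float64(100.0)) [615.5  99.2]
side 60 (56, np.float64(615.5), np.float64(95.5)) [614.2  99. ]
```

No contact, so I'll lower the rest: 38.2 mm = 0.637 units.

```bash
python3 -m inch '[[[0,0,0.1],0,1],[[0,0,0.1],0,1],[[0,0,0.1],0,1],[[0,0,0.1],0,1],[[0,0,0.1],0,1],[[0,0,0.08],0,1],[[0,0,0.04],0,1],[[0,0,0.017],0,1],[[0,0,0],0,1],[[0,0,0],0,1]]'; python3 go.py 614 100 210.2 163; python3 -c "
from h import *
p=cam('wrist');a=cv2.resize(p['pixels'][150:270,220:340,::-1],(400,400),interpolation=cv2.INTER_CUBIC)
p=cam('scene');b=cv2.resize(p['pixels'][221:266,273:318,::-1],(400,400),interpolation=cv2.INTER_CUBIC)
cv2.imwrite('pics/c5.png',np.hstack([a,b]))
for n in('scene','wrist'):
    p=cam(n)
    for k in('probe_mark','guide_mouth'):
        for r in eyes.spot_point(k,p):
            w=onz(p,r['centre'],139)
            if np.hypot(w[0]-614,w[1]-100)<30: print(n,k,r['score'],r['centre'],w)
    print(proj(p,[614.3,100,139]))
"
```

```text
t: 28.4
eef_pos: [614.2, 100.2, 210.2]
tcp_rot: [3.141, 0.0, 2.845]
ft_force: [0.2, 0.1, -0.7]
opening: 0.187
grip_force: 30.0
t 28.4 pos [614.2 100.2 210.2] rpy [1.7999e+02 2.0000e-02 1.6301e+02] F [ 0.2  0.1 -0.7] open 0.187
shift units (tool) [ 0.003 -0.004  0.   ]
turn units 0.0020126176819758256 j [ 0.06  0.49  1.57  0.    1.08 -1.22]
scene probe_mark 0.62 [248.3, 292.1] [624.66104351  97.43573097 139.        ]
scene guide_mouth 0.75 [247.8, 296.0] [619.84111576 104.66290531 139.        ]
[245.6492384  295.02717734]
wrist probe_mark 0.95 [222.2, 279.1] [613.85874354  99.74072989 139.        ]
wrist probe_mark 0.26 [225.7, 281.3] [616.94641098 100.50669407 139.        ]
wrist guide_mouth 0.89 [220.9, 282.6] [613.65131163 102.51750808 139.        ]
[222.64519006 279.60816788]
```

View pics/c5.png

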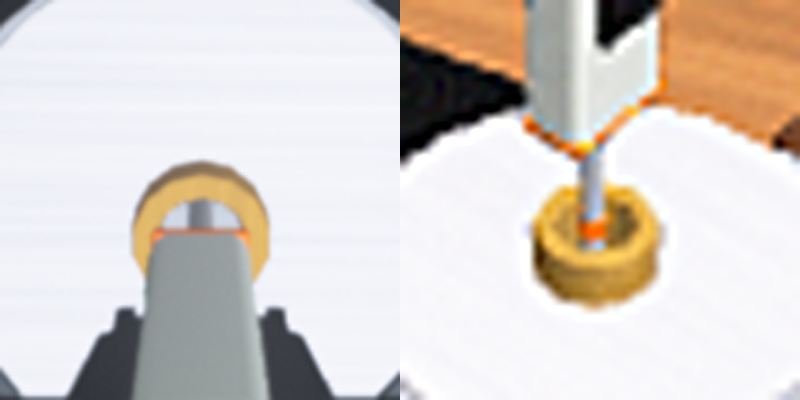

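The wrist crop shows the stem centred laterally (201 vs rim centre 201.5). In the scene crop the orange band sits in the bush mouth near y 230, with the rim centre near 224. I'll check the height with subpixel measurements.

Run:
```python
from h import *
B=[];
for _ in range(4):
    p=cam("scene");im=p["pixels"].astype(float);sub=im[240:256,285:306]
    h=cv2.cvtColor(p["pixels"],cv2.COLOR_RGB2HSV)[240:256,285:306].astype(int)
    w=np.clip(sub[...,0]-2.0*sub[...,1],0,None)*(sub[...,0]>120)   # orange: R >> G
    yy,xx=np.mgrid[240:256,285:306];B.append((np.sum(w*yy)/w.sum(),np.sum(w*xx)/w.sum()))
print("band",np.mean(B,0),"pred 139",proj(p,[614.2,100.2,139]),"137",proj(p,[614.2,100.2,137]))
g=im[:, :,:];
for c in(287,288,289,295,296,297,302,303):
    print(c,[tuple(int(v) for v in p["pixels"][r,c]) for r in range(239,258)])
print("rim far/near/left/right pred",[proj(p,[614.2+16*a/np.hypot(a,b),100.2+16*b/np.hypot(a,b),139]).round(1).tolist() for a,b in((-1,0.05),(1,-.05))], proj(p,[630,100,125]).round(1))
for c in range(283,309): pass
print([(c,tuple(int(v) for v in p["pixels"][247,c])) for c in range(284,309)])
```

```text
band [246.49866212 294.15109339] pred 139 [245.64502095 295.12862313] 137 [246.31104768 295.12733419]
287 [(248, 247, 251), (248, 247, 251), (248, 247, 251), (246, 244, 250), (247, 247, 254), (247, 248, 255), (250, 253, 255), (218, 212, 225), (215, 213, 224), (255, 255, 255), (255, 255, 255), (255, 255, 255), (255, 255, 255), (255, 255, 255), (252, 252, 255), (248, 248, 252), (249, 247, 251), (247, 245, 250), (249, 248, 251)]
288 [(249, 249, 252), (248, 246, 251), (248, 248, 252), (247, 248, 255), (246, 251, 255), (245, 239, 241), (237, 202, 115), (209, 149, 44), (169, 118, 30), (89, 59, 2), (76, 50, 0), (85, 56, 3), (139, 115, 82), (194, 179, 169), (255, 255, 255), (253, 253, 255), (250, 250, 253), (248, 247, 250), (247, 246, 250)]
289 [(248, 247, 252), (248, 247, 252), (249, 250, 255), (248, 252, 255), (240, 222, 180), (231, 174, 56), (236, 185, 76), (236, 187, 80), (244, 193, 86), (234, 181, 76), (121, 89, 33), (111, 83, 36), (111, 82, 26), (106, 72, 23), (208, 189, 179), (255, 255, 255), (252, 253, 255), (248, 248, 251), (247, 245, 250)]
295 [(199, 201, 207), (195, 195, 204), (19
[... 1520 characters left out ...]
8, 251), (246, 244, 249), (247, 246, 249)]
rim far/near/left/right pred [[241.2, 298.3], [250.1, 291.9]] [254.8 292.2]
[(284, (248, 248, 251)), (285, (247, 246, 251)), (286, (249, 249, 255)), (287, (215, 213, 224)), (288, (169, 118, 30)), (289, (244, 193, 86)), (290, (239, 188, 83)), (291, (186, 142, 64)), (292, (197, 152, 70)), (293, (185, 97, 18)), (294, (255, 95, 0)), (295, (255, 120, 9)), (296, (169, 109, 36)), (297, (130, 102, 48)), (298, (121, 92, 46)), (299, (219, 165, 73)), (300, (242, 197, 83)), (301, (237, 189, 89)), (302, (212, 199, 196)), (303, (252, 254, 255)), (304, (249, 248, 253)), (305, (248, 247, 251)), (306, (249, 247, 251)), (307, (249, 249, 251)), (308, (249, 249, 252))]
```

Rim centre is at row 246.0. The band is at row 246.5, and about 0.6 px of that comes from seeing the stem's front surface, so the band is level within about 1 mm. The stem is off-centre by about 1 mm. The arm is still, so I'm handing in.

```bash
python3 -c "
from cell import env
s=env.state();print(s['t'],s['eef_pos'],s['grip_force'],s['ft_force'])
print(env.job_done())"
```

```text
29.0 [614.18481036 100.20625641 210.02339094] 29.997962415218353 [ 0.79616704 -0.16179485 -0.20499612]
the job is handed in; nothing more can be done
None
```

I handed the job in at 29 s: the pot is released inside the keep-warm ring, and the probe is held steady in the guide, band level with its rim and stem centred, both to about 1 mm by camera; the verdict wasn't returned.

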